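# Start the fume extractor and hold its pull-out nozzle at the red mark

## Task

I am about to solder: start the bench fume extractor by pressing its three keys one at a time - green power, then yellow fan, then blue boost - and then press the orange lock button so that the parked nozzle springs free. Grip the nozzle's handle, draw the nozzle out until its pointer stands on the red 90 mm mark of the scale, and finish while still gripping the handle and holding it there, because the nozzle springs back if let go. Leave everything else on the bench where it is.

Things in the scene. Friction and masses are not known exactly. Their poses are not given: they have to be found in the camera images.
- extractor: Fume extractor, fixed. Origin on the table under the lock button; +y is the way the nozzle draws out, z up. In its frame (mm): blue cabinet x -120..120, y -450..-200, 208 high; grey control head x -80..60, y -200..-30, 150 high; fixed duct 116 wide from the cabinet along -y; outer sleeve 76 wide, y -35..20, and inner tube 62 wide, axis x 0, z 110; flared mouth 110 wide, y 165..232 when parked
- key_power_top (a point): Centre of the top of the green power key: round, 22 mm wide, 6 mm above its 38 mm housing; top at z = 168 mm, 18 mm above the control head. Pushed straight down. The keys stand in a row at x = -45 mm of the extractor: green at y = -60, yellow -106, blue -152 mm
- key_fan_top (a point): Centre of the top of the yellow fan key, the middle one; same size
- key_boost_top (a point): Centre of the top of the blue boost key, the one nearest the cabinet; same size
- key_power (a joint): Travel of the green key in m: 0 up, 0.006 fully down; springs back; 1.2 N to start moving, 4 N fully down; counts as pressed beyond 0.004
- key_fan (a joint): The same for the yellow key
- key_boost (a joint): The same for the blue key
- lock_top (a point): Centre of the top of the orange lock button (26 mm diameter, in a 42 mm steel housing on top of the sleeve), at x = y = 0, z = 173 mm of the extractor; pushed straight down
- lock (a joint): Travel of the lock button in m: 0 up, 0.006 fully down; springs back; 1.5 N to start moving, 5 N fully down. The latch lets go of the nozzle at 0.004
- extension (a joint): How far the nozzle is drawn out in m: 0 parked (held by the latch), 0.14 end stop, 0.090 with the pointer on the red mark. Once unlocked a spring pushes it out to rest near 0.020, where the latch does not catch it again; beyond that the spring pulls it back with 80 N per m, about 5.6 N at 0.090
- nozzle: The pull-out part: inner tube, flared mouth, rider with the pointer and, on top, its handle: a straight black rubber bar, 18 mm diameter, 72 mm long along the extractor's y, on a steel post at each end; 36 mm clear below the bar to the tube. Its frame is the extractor's, shifted along y by extension
- handle_grip (a point): Middle of the handle's bar, where to grip it from above with the fingers on its two x sides; at x = 0, y = 100 mm + extension, z = 186 mm of the extractor
- pointer (a point): Tip line of the orange pointer blade on the nozzle's rider, on top of the scale rail; moves with the nozzle; at x = 65, y = 50 mm + extension, z = 115 mm of the extractor
- red_mark (a point): The red 90 mm line across the fixed scale rail beside the tube (rail 26 mm wide, x 52..78 mm, top at z = 115 mm of the extractor; black lines every 10 mm, longer at 0, 50 and 100). The line is at x = 65, y = 140, z = 115 mm of the extractor
- board: Loose bystander: brown soldering board 150 x 210 x 16 mm with rows of brass rings fixed to it; origin at the centre of its underside
- tripod: Loose bystander: steel tripod with a steel mug in its ring, 185 mm high, legs within 75 mm of its axis; origin on the table at its axis
- jar: Loose bystander: glass jar, 68 mm diameter, 100 mm high; origin at the centre of its underside
- flux: Loose bystander: white flux bottle, 38 mm diameter, 85 mm high; origin at the centre of its underside
- torch: Loose bystander: brass hand torch lying on the table, 165 mm long, 18 mm thick; origin on the table below the middle of its handle
- charcoal: Loose bystander: black charcoal block 55 x 100 x 28 mm lying under the nozzle tube; origin at the centre of its underside
- tweezers: Loose bystander: steel soldering tweezers lying on the table beside the scale rail, 160 x 16 x 10 mm, long axis = own x; origin at the centre of the underside

How it is judged:
By the outcome, as a careful person would: the job done as asked, in the order asked, and still so for the second after the job is handed in, while the arm keeps its last pose, push and grip.
It also fails if it takes over 58 s, if anything falls off the work surface, if the arm or the gripper's body presses on something with over 40 N, if the wrist force passes 120 N, or if a joint passes its speed limit or range.

## Robot

A 6-joint arm with a two-finger parallel gripper is mounted at the origin on the work surface. World frame = base frame: x ahead of the robot, y to its left, z up, the work surface at z = 0. Lengths are in m, angles in rad, forces in N, time in s.
With the tool pointing down it reaches from about 0.25 to 0.725 m from the base axis. Payload 4 kg.
Tool frame: the origin (TCP) lies at the very end of the fingers, on their centre line; the grasp point (between the pads) lies 19 mm behind it; z points along the fingers, y is the line along which they close (so a half turn about z gives the same grasp; the last joint's range is limited). The gripper opens to 85 mm and grips with 20 to 120 N. Pads are 22 mm wide; open, the fingers measure 114 mm over their backs; the gripper's body (76 mm by 85 mm) begins 54 mm behind the grasp point. The pads swing forward as they close: fully open they stand 13 mm farther back than shut.
Start: joints at [1.235, 0.241, 0.005, 1.335, 0, 1.571], TCP at [0.165, 0.472, 0.193] pointing down, gripper open.
Joint ranges: [-2.72, 2.72], [-1.05, 1.87], [-1.09, 1.28], [-1.99, 2.15], [-1.42, 1.44], [-3.14, 3.14]. Speed limits (rad/s): [2.79, 2.79, 3.14, 3.14, 3.14, 3.14].

## Interface

Orientations are given as a unit quaternion [w, x, y, z].
In Python, from workcell import sense, read_camera, job_done gives the robot as it stands.
- The arm moves only by the tool carry_out, never from a script. Its arguments are lists of equal length, an entry for each row: "delta_pos": the shift along the world's x, y, z in cm, a list of three; "angular": the turn, a rotation vector about the world's x, y, z in degrees, a list of three; "claw": the closure, from -1 (fully open) to 1 (shut), so that 0 is half open. In form: {"delta_pos": [[tx, ty, tz], ...], "angular": [[rx, ry, rz], ...], "claw": [claw, ...]}. A call has 1 to 10 rows; each row is the pose to reach, as a shift and turn from the pose commanded when the call began; what a row does not reach only later rows make up. A row lasts 1/10 s, in which the tool goes at most 50 mm and 8.59 degrees, less where a joint would pass 70% of its speed; a pose out of reach is approached as far as the arm can. A call with a gripper value outside its range is refused whole. The fingers move at their own pace and stop on an object; the grip force is fixed at half the most. Time passes only in rows, so rows that repeat a pose let the fingers close. It gives the time, the measured TCP pose, the force, the opening and the grip force at its end, in the units of the state.
- sense(): the state, without advancing time (a new reading comes with each control period).
- read_camera(name): name is "scene" or "top"; returns a dict with "frame" (400x640x3 uint8, blue, green, red), "fx", "fy", "cx", "cy" (pixels), "R" (3x3) and "t" (3): a world point X has camera coordinates R X + t. Camera axes: x right, y down, z forward; pixel columns grow to the right and rows downward; lengths in m; the calibration is good to about 2 mm. A picture is of the moment at which its call begins. There is no depth.
- job_done(): hands the job in; it is judged then, once.
The state is a dict: "time": time; "joint_positions": joint angles; "qd": joint speeds; "joint_efforts": joint torques, N m; "tool_pos": TCP position; "ee_rot": TCP orientation; "contact_force": force on the tool from outside, world axes, zero at the start; "torque": the same for the moment, N m; "grip_width": finger opening in m; "grasp_force": force on a finger pad.
Only numpy, scipy, OpenCV 4.12 (cv2) and the standard library are available. Lean on these libraries where they do the work, as an engineer would, in place of code of your own. Each camera call takes 0.05 s, during which the arm holds its last target. There are 200 camera calls.

## Working session

There is one attempt and no reset: what is moved stays moved. The work goes in short steps, Python scripts to look and compute and a tool call to move; the robot and the scene stay as the last step left them, time stands still between calls to the robot, and variables do not carry over. Pictures are saved under pics/ and viewed, at most 10 in all, crops included, and the job is handed in when it is done.

Besides the shell and the picture viewer there is one more tool, called after "Emit:" as a command line: name --argument value ..., lists and objects as JSON in quotes. carry_out: Moves the arm, as the interface text tells. Its arguments: {"type":"object","properties":{"delta_pos":{"type":"array","items":{"type":"array","items":{"type":"number"}}},"angular":{"type":"array","items":{"type":"array","items":{"type":"number"}}},"claw":{"type":"array","items":{"type":"number"}}},"required":["delta_pos","angular","claw"]}

```bash
mkdir -p pics; cat > h.py <<'E'
import cv2,numpy as np
from workcell import sense,read_camera,job_done
def ray(c,u,v):
    d=c["R"].T@np.array([(u-c["cx"])/c["fx"],(v-c["cy"])/c["fy"],1]); return -c["R"].T@c["t"],d
def onz(c,u,v,z):
    o,d=ray(c,u,v); return o+d*(z-o[2])/d[2]
def proj(c,X):
    p=np.array(c["R"])@X+c["t"]; return c["fx"]*p[0]/p[2]+c["cx"],c["fy"]*p[1]/p[2]+c["cy"]
def cam(n):
    c=read_camera(n); c["R"]=np.array(c["R"]); c["t"]=np.array(c["t"]); return c
def blobs(c,lo,hi,amin=15):
    m=cv2.inRange(cv2.cvtColor(c["frame"],cv2.COLOR_BGR2HSV),lo,hi)
    n,l,s,ce=cv2.connectedComponentsWithStats(m)
    return [(s[i,4],*s[i,:4],*ce[i].round(1)) for i in range(1,n) if s[i,4]>=amin]
E
python3 - <<'E'
from h import *
print(sense())
for n in("top","scene"):
    c=cam(n); cv2.imwrite(f"pics/{n}0.png",c["frame"]); print(n,c["fx"],c["R"].round(3).tolist(),c["t"].round(3), (-c["R"].T@c["t"]).round(3))
    for k,lo,hi in(("g",(45,100,60),(85,255,255)),("y",(22,120,100),(35,255,255)),("b",(95,120,60),(130,255,255)),("o",(6,150,120),(18,255,255)),("r",(0,150,80),(4,255,255))):
        print(k,[tuple(float(q) for q in b) for b in blobs(c,lo,hi)])
E
```

```text
{'time': 0.0, 'joint_positions': array([ 1.23499271e+00,  2.41405393e-01,  3.71751795e-03,  1.33519405e+00,
       -1.41419395e-05,  1.57080989e+00]), 'qd': array([-0.00151486, -0.00028471, -0.00048355,  0.00075773,  0.00102126,
       -0.00099798]), 'joint_efforts': array([-1.68805159e-04, -3.72322154e+01,  2.52406776e+01,  1.68257835e-02,
        1.26065161e-04, -7.00336898e-06]), 'tool_pos': array([0.16453358, 0.47139802, 0.19211427]), 'ee_rot': array([-1.67288161e-04,  1.67120621e-01,  9.85935906e-01, -1.02931943e-03]), 'contact_force': array([-0.12443631,  0.29954899,  0.08072128]), 'torque': array([-0.00141638,  0.0208627 , -0.02185578]), 'grasp_force': 0.0, 'grip_width': 0.08560767661605359}
top 414.40579155687493 [[-0.023, -1.0, -0.001], [-0.994, 0.023, -0.106], [0.106, -0.002, -0.994]] [0.081 0.559 1.419] [0.407 0.07  1.47 ]
g [(164.0, 402.0, 188.0, 30.0, 13.0, 416.8, 194.0), (36.0, 408.0, 217.0, 7.0, 7.0, 410.7, 219.8), (479.0, 2.0, 365.0, 22.0, 35.0, 13.5, 382.9)]
y [(33.0, 422.0, 213.0, 7.0, 7.0, 424.7, 216.2)]
b [(55.0, 490.0, 82.0, 55.0, 2.0, 517.0, 82.8), (24.0, 418.0,
[... 1850 characters left out ...]
77.0, 38.0, 421.2, 73.2), (567.0, 251.0, 65.0, 67.0, 31.0, 283.4, 81.1), (194.0, 380.0, 76.0, 67.0, 23.0, 413.1, 87.4), (40.0, 378.0, 94.0, 23.0, 8.0, 389.3, 97.6), (58.0, 410.0, 104.0, 32.0, 11.0, 426.6, 109.1), (16.0, 407.0, 119.0, 14.0, 5.0, 414.1, 121.2), (35.0, 422.0, 123.0, 16.0, 7.0, 429.5, 125.9), (2115.0, 426.0, 146.0, 93.0, 254.0, 469.6, 283.8), (99.0, 183.0, 310.0, 11.0, 11.0, 187.9, 315.1), (9043.0, 90.0, 322.0, 166.0, 78.0, 174.0, 368.0)]
o [(103.0, 280.0, 146.0, 18.0, 26.0, 288.4, 159.9), (84.0, 233.0, 251.0, 11.0, 10.0, 237.9, 255.9), (15.0, 387.0, 371.0, 9.0, 6.0, 391.1, 373.7), (28.0, 381.0, 376.0, 7.0, 12.0, 384.2, 381.9), (38.0, 399.0, 378.0, 8.0, 22.0, 402.8, 387.9)]
r []
```

View pics/top0.png

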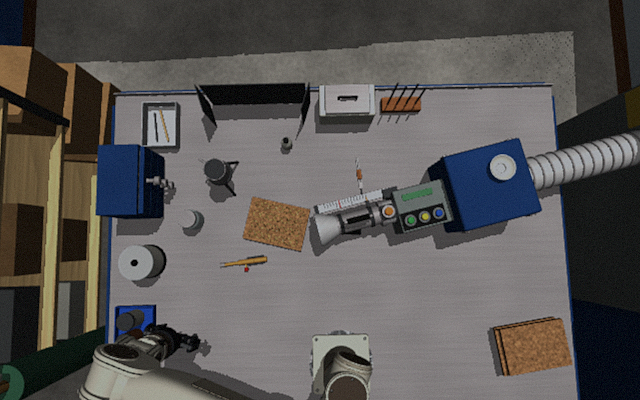

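View pics/scene0.png

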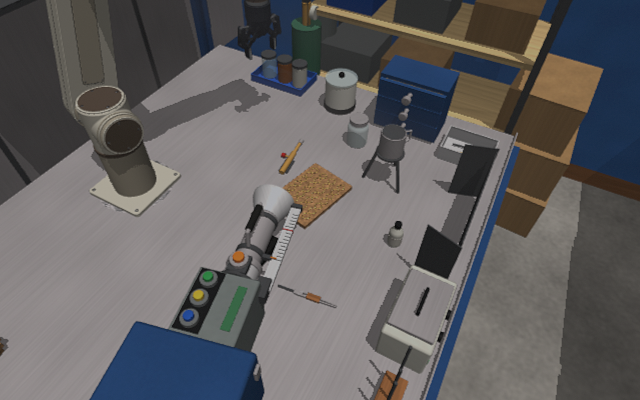

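The top view shows lock (389,211), green (411,220), yellow (425,216) and blue (439,212). In the scene view the same four are at (238,256), (208,276), (198,295) and (188,315). Next I triangulate them and fit the extractor frame.

```bash
cat >> h.py <<'E'
def tri(c1,p1,c2,p2):
    A=[];b=[]
    for c,p in((c1,p1),(c2,p2)):
        o,d=ray(c,*p); d=d/np.linalg.norm(d); P=np.eye(3)-np.outer(d,d); A.append(P); b.append(P@o)
    return np.linalg.solve(sum(A),sum(b))
E
python3 - <<'E'
from h import *
T=cam("top");S=cam("scene")
pt=[(388.7,210.7),(410.7,219.8),(424.7,216.2),(438.8,212.4)]
ps=[(237.9,255.9),(207.5,276),(197.8,294.7),(187.9,315.1)]
L=np.array([[0,0],[-45,-60],[-45,-106],[-45,-152]])/1e3
zs=[.173,.168,.168,.168]
X=np.array([tri(T,a,S,b) for a,b in zip(pt,ps)]);print(X.round(4))
Xt=np.array([onz(T,*a,z) for a,z in zip(pt,zs)]);Xs=np.array([onz(S,*a,z) for a,z in zip(ps,zs)])
print(Xt.round(4),Xs.round(4))
def fit(W):
    a=L-L.mean(0);b=W-W.mean(0)
    th=np.arctan2((a[:,0]*b[:,1]-a[:,1]*b[:,0]).sum(),(a*b).sum()); R=np.array([[np.cos(th),-np.sin(th)],[np.sin(th),np.cos(th)]])
    t=W.mean(0)-R@L.mean(0); return th,R,t,(W-(L@R.T+t))
for W in(Xt,Xs,X,(Xt+Xs)/2):
    th,R,t,e=fit(W[:,:2]);print(np.degrees(th),t.round(4),(e*1e3).round(1).tolist())
for n,q in(("lock",(0,0)),("g",(-.045,-.06)),("y",(-.045,-.106)),("b",(-.045,-.152)),("handle",(0,.1)),("h20",(0,.12)),("h90",(0,.19))):
    print(n,(R@q+t).round(4),np.hypot(*(R@q+t)).round(3))
np.savez("ex.npz",th=th,t=t)
for c,n in((T,"top"),(S,"scene")):
    for q in((0,.1,.186),(.065,.05,.115),(.065,.14,.115)): print(n,np.round(proj(c,np.array([*(R@q[:2]+t),q[2]]))))
E
```

```text
[[ 0.5043 -0.1555  0.1741]
 [ 0.4745 -0.2245  0.1677]
 [ 0.4846 -0.2691  0.168 ]
 [ 0.4957 -0.3139  0.1679]]
[[ 0.5033 -0.1566  0.173 ]
 [ 0.4734 -0.2254  0.168 ]
 [ 0.4837 -0.27    0.168 ]
 [ 0.4946 -0.3149  0.168 ]] [[ 0.5048 -0.1542  0.173 ]
 [ 0.4758 -0.2237  0.168 ]
 [ 0.4857 -0.2683  0.168 ]
 [ 0.4969 -0.313   0.168 ]]
13.317609109486957 [ 0.5033 -0.1566] [[0.0, -0.0], [0.1, -0.1], [-0.2, 0.2], [0.1, -0.1]]
13.582070896716953 [ 0.5049 -0.1546] [[-0.1, 0.4], [0.6, -0.2], [-0.4, -0.1], [-0.0, -0.1]]
13.339278100652812 [ 0.5043 -0.1556] [[-0.0, 0.1], [0.2, -0.1], [-0.3, 0.1], [0.1, -0.0]]
13.450010462383615 [ 0.5041 -0.1556] [[-0.1, 0.2], [0.3, -0.1], [-0.3, 0.0], [0.1, -0.1]]
lock [ 0.5041 -0.1556] 0.528
g [ 0.4743 -0.2244] 0.525
y [ 0.485  -0.2692] 0.555
b [ 0.4957 -0.3139] 0.587
handle [ 0.4809 -0.0583] 0.484
h20 [ 0.4762 -0.0389] 0.478
h90 [0.4599 0.0292] 0.461
top [358. 218.]
top [365. 197.]
top [339. 204.]
scene [253. 218.]
scene [275. 259.]
scene [286. 229.]
```

Emit:
carry_out --delta_pos '[[0,0,4.5],[0,0,8.7],[4,-4,8.7],[8,-8,8.7],[12,-12,8.7],[15,-16,8.7],[18,-20,8.7],[20,-24,8.7],[22,-28,8.7],[24,-32,8.7]]' --angular '[[0,0,-6],[0,0,-12],[0,0,-18],[0,0,-24],[0,0,-30],[0,0,-36],[0,0,-42],[0,0,-48],[0,0,-54],[0,0,-57.3]]' --claw '[1,1,1,1,1,1,1,1,1,1]'

```text
time: 1.2
tool_pos: [0.4038, 0.1533, 0.2799]
ee_rot: [0.0, 0.621, 0.784, 0.0]
contact_force: [0.8, 0.3, -0.0]
grip_width: -0.0002
grasp_force: 0.0
```

Emit:
carry_out --delta_pos '[[1.5,-4.5,0],[2.5,-9,0],[3.5,-13.5,0],[4.5,-18,0],[5.5,-22.5,0],[6,-27,0],[6.5,-31.5,0],[6.9,-36,0],[6.9,-37.6,0],[6.9,-37.6,0]]' --angular '[[0,0,0],[0,0,0],[0,0,0],[0,0,0],[0,0,0],[0,0,0],[0,0,0],[0,0,0],[0,0,0],[0,0,0]]' --claw '[1,1,1,1,1,1,1,1,1,1]'

```text
time: 2.2
tool_pos: [0.4718, -0.2228, 0.2791]
ee_rot: [-0.001, 0.621, 0.784, -0.0]
contact_force: [-0.6, 1.2, -0.9]
grip_width: 0.0002
grasp_force: 0.0
```

Emit:
carry_out --delta_pos '[[0,0,-3],[0,0,-6],[0,0,-8.5],[0,0,-9.8],[0,0,-10.4],[0,0,-10.4]]' --angular '[[0,0,0],[0,0,0],[0,0,0],[0,0,0],[0,0,0],[0,0,0]]' --claw '[1,1,1,1,1,1]'

```text
time: 2.8
tool_pos: [0.4719, -0.2194, 0.1756]
ee_rot: [-0.001, 0.619, 0.786, 0.0]
contact_force: [-0.3, -0.2, -0.2]
grip_width: -0.0003
grasp_force: 0.0
```

```bash
python3 - <<'E'
from h import *
s=sense();print(s["tool_pos"],s["contact_force"])
T=cam("top");S=cam("scene");cv2.imwrite("pics/s1.png",cv2.resize(S["frame"][200:350,130:330],None,fx=3,fy=3))
E
```

```text
[ 0.47186439 -0.21938226  0.17557399] [-0.30422423 -0.23338266 -0.1855146 ]
```

View pics/s1.png

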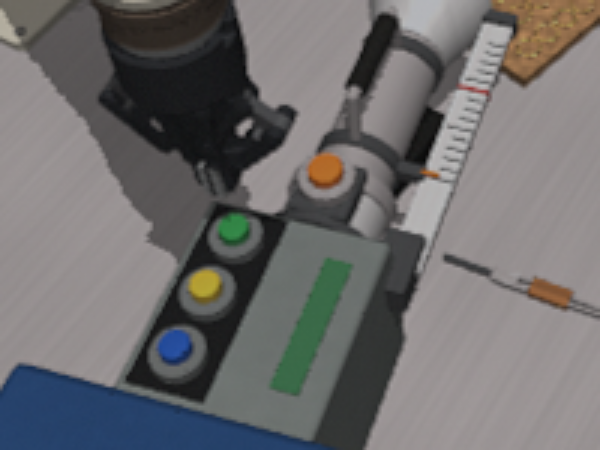

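The crop shows the shut fingertips ending around (225,190) in the crop, which is scene pixel (205,263). That is short of the green key at (207,276), so I'm checking this offset before pressing.

```bash
python3 - <<'E'
from h import *
s=sense();print(s["tool_pos"],s["time"],s["ee_rot"])
T=cam("top");S=cam("scene")
for c in(T,S): print(proj(c,s["tool_pos"]))
print(onz(S,205,263,.175))
a=cv2.resize(T["frame"][180:250,370:470],None,fx=4,fy=4,interpolation=cv2.INTER_CUBIC)
b=cv2.resize(S["frame"][230:300,160:260],None,fx=4,fy=4,interpolation=cv2.INTER_CUBIC)
cv2.imwrite("pics/s2.png",np.hstack([a,b]))
E
```

```text
[ 0.47284151 -0.2203488   0.17700682] 2.9 [6.96094323e-04 6.18970815e-01 7.85413635e-01 2.59452121e-04]
(np.float64(409.7354646683415), np.float64(219.86052091624708))
(np.float64(206.59565749779534), np.float64(271.87472972269603))
[ 0.45527304 -0.20351531  0.175     ]
```

View pics/s2.png

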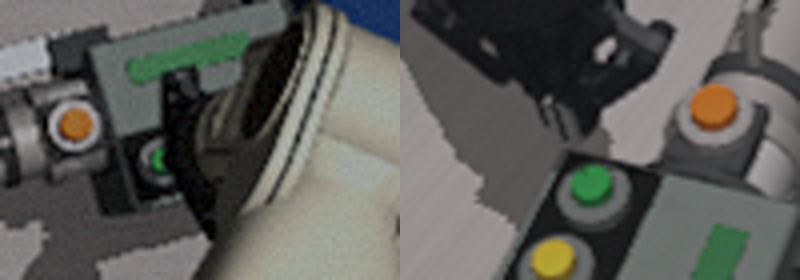

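The scene crop shows the fingertip end at about (201,263), while the reported TCP projects to (207,272). I'll take a brighter close-up of the fingertips.

```bash
python3 - <<'E'
from h import *
s=sense();print(s["tool_pos"],s["time"],s["joint_positions"])
S=cam("scene");f=S["frame"][215:290,155:255]
g=(255*(f/255.)**.5).astype(np.uint8)
g=cv2.resize(g,None,fx=8,fy=8,interpolation=cv2.INTER_CUBIC)
for dz in(0,.02,.04,.06):
    u,v=proj(S,s["tool_pos"]+[0,0,dz]);cv2.circle(g,(int((u-155+.5)*8),int((v-215+.5)*8)),4,(0,0,255),-1);print(u,v)
cv2.imwrite("pics/s3.png",g)
E
```

```text
[ 0.47301806 -0.22083714  0.17726445] 3.0 [-4.36837067e-01  2.89355309e-01  2.89897155e-02  1.30815989e+00
  6.77344120e-05  8.98562227e-01]
206.49694087175175 272.0193996927111
204.7899273435013 266.7435316041512
203.02331824725462 261.2834714455183
201.19393721908506 255.62940202626245
```

View pics/s3.png

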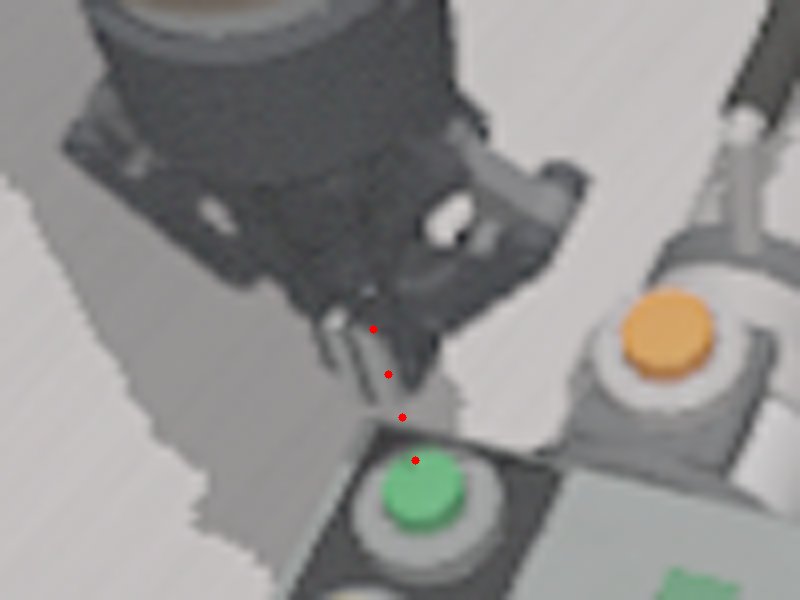

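Emit:
carry_out --delta_pos '[[0,0,-0.3],[0,0,-0.6],[0,0,-0.6],[0,0,-0.6]]' --angular '[[0,0,0],[0,0,0],[0,0,0],[0,0,0]]' --claw '[1,1,1,1]'

```text
time: 3.45
tool_pos: [0.472, -0.2208, 0.1698]
ee_rot: [-0.0, 0.619, 0.785, -0.0]
contact_force: [0.7, 0.7, -0.6]
grip_width: -0.0001
grasp_force: 0.0
```

```bash
python3 - <<'E'
from h import *
s=sense();print(s["tool_pos"],s["time"],s["contact_force"])
T=cam("top");S=cam("scene")
print(np.abs(S["frame"].astype(int)-cv2.imread("pics/scene0.png")).sum())
a=cv2.resize(T["frame"][180:255,360:460],None,fx=4,fy=4,interpolation=cv2.INTER_CUBIC)
b=cv2.resize(S["frame"][215:290,155:255],None,fx=4,fy=4,interpolation=cv2.INTER_CUBIC)
cv2.imwrite("pics/s4.png",(255*(np.hstack([a,b])/255.)**.5).astype(np.uint8))
E
```

```text
[ 0.47203316 -0.2208321   0.16980533] 3.45 [ 0.66818697  0.69964439 -0.64434496]
7767280
```

View pics/s4.png

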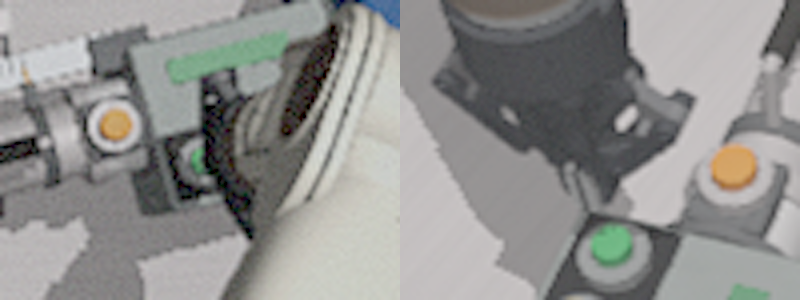

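The tip is clearly above the green key, still free (no force) at a reported z of 0.170. I'll go down in small steps, watching the force.

Emit:
carry_out --delta_pos '[[0.1,-0.1,-0.2],[0.1,-0.2,-0.4],[0.1,-0.2,-0.4]]' --angular '[[0,0,0],[0,0,0],[0,0,0]]' --claw '[1,1,1]'

```text
time: 3.85
tool_pos: [0.473, -0.2229, 0.1656]
ee_rot: [-0.0, 0.619, 0.785, -0.0]
contact_force: [-0.1, 0.0, 0.9]
grip_width: 0.0002
grasp_force: 0.0
```

```bash
python3 - <<'E'
from h import *
s=sense();print(s["tool_pos"],s["time"],s["contact_force"],s["joint_efforts"])
E
```

```text
[ 0.47300235 -0.22287768  0.16556047] 3.85 [-0.09648113  0.00925822  0.90286659] [-1.21206170e-02 -3.98249459e+01  2.50525188e+01 -6.56456687e-02
 -6.19672312e-03 -7.58245995e-03]
```

Emit:
carry_out --delta_pos '[[0,0,-0.1],[0,0,-0.2],[0,0,-0.2]]' --angular '[[0,0,0],[0,0,0],[0,0,0]]' --claw '[1,1,1]'

```text
time: 4.15
tool_pos: [0.4731, -0.2228, 0.1638]
ee_rot: [-0.0, 0.619, 0.785, -0.0]
contact_force: [-0.2, -0.1, -0.4]
grip_width: 0.0
grasp_force: 0.0
```

Emit:
carry_out --delta_pos '[[0,0,-0.1],[0,0,-0.1],[0,0,-0.1]]' --angular '[[0,0,0],[0,0,0],[0,0,0]]' --claw '[1,1,1]'

```text
time: 4.45
tool_pos: [0.4732, -0.2228, 0.163]
ee_rot: [-0.0, 0.619, 0.785, -0.0]
contact_force: [0.2, 1.0, 0.5]
grip_width: -0.0002
grasp_force: 0.0
```

```bash
python3 - <<'E'
from h import *
T=cam("top");S=cam("scene")
a=cv2.resize(T["frame"][180:255,360:460],None,fx=4,fy=4,interpolation=cv2.INTER_CUBIC)
b=cv2.resize(S["frame"][215:290,155:255],None,fx=4,fy=4,interpolation=cv2.INTER_CUBIC)
cv2.imwrite("pics/s5.png",(255*(np.hstack([a,b])/255.)**.5).astype(np.uint8))
print(blobs(S,(45,100,60),(85,255,255)))
E
```

```text
[(np.int32(82), np.int32(203), np.int32(271), np.int32(10), np.int32(11), np.float64(207.5), np.float64(276.1)), (np.int32(403), np.int32(220), np.int32(286), np.int32(27), np.int32(45), np.float64(233.2), np.float64(308.5))]
```

No force at z=0.163, and the green key is still fully visible. The real tip must be about 25–30 mm above the reported TCP, so I'll continue down.

Emit:
carry_out --delta_pos '[[0,0,-0.3],[0,0,-0.6],[0,0,-0.6]]' --angular '[[0,0,0],[0,0,0],[0,0,0]]' --claw '[1,1,1]'

```text
time: 4.85
tool_pos: [0.4728, -0.2226, 0.1563]
ee_rot: [-0.001, 0.619, 0.785, -0.0]
contact_force: [-0.2, 0.2, -0.5]
grip_width: -0.0002
grasp_force: 0.0
```

```bash
python3 - <<'E'
from h import *
s=sense();print(s["tool_pos"],s["time"],s["contact_force"])
T=cam("top");S=cam("scene")
a=cv2.resize(T["frame"][180:255,360:460],None,fx=4,fy=4,interpolation=cv2.INTER_CUBIC)
b=cv2.resize(S["frame"][215:290,155:255],None,fx=4,fy=4,interpolation=cv2.INTER_CUBIC)
cv2.imwrite("pics/s6.png",(255*(np.hstack([a,b])/255.)**.5).astype(np.uint8))
print(proj(S,s["tool_pos"]),proj(T,s["tool_pos"]))
E
```

```text
[ 0.47278215 -0.22262575  0.15631688] 4.85 [-0.15360333  0.20426377 -0.52326877]
(np.float64(207.61138139730105), np.float64(277.9537018999846)) (np.float64(409.0046568656104), np.float64(220.22695150158734))
```

View pics/s6.png

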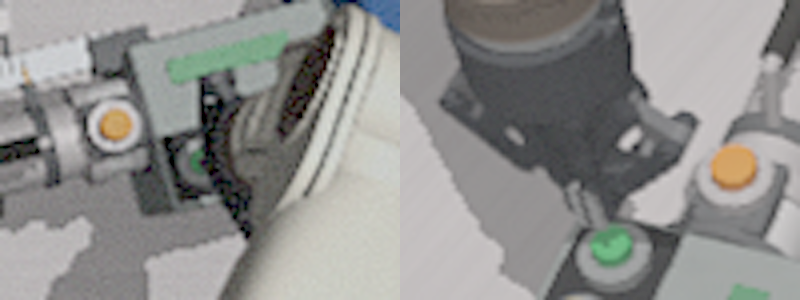

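The tip is now just above the green key (tip about (205,271), key at (207,276)), and its shadow falls on the key. I'll continue in fine steps.

Emit:
carry_out --delta_pos '[[0,0,-0.3],[0,0,-0.7],[0,0,-0.7]]' --angular '[[0,0,0],[0,0,0],[0,0,0]]' --claw '[1,1,1]'

```text
time: 5.25
tool_pos: [0.4727, -0.2226, 0.1493]
ee_rot: [-0.001, 0.619, 0.785, -0.0]
contact_force: [-1.5, 0.4, -0.3]
grip_width: -0.0001
grasp_force: 0.0
```

Emit:
carry_out --delta_pos '[[0,0,-0.3],[0,0,-0.3],[0,0,-0.3]]' --angular '[[0,0,0],[0,0,0],[0,0,0]]' --claw '[1,1,1]'

```text
time: 5.55
tool_pos: [0.4732, -0.2228, 0.1469]
ee_rot: [-0.0, 0.619, 0.785, -0.0]
contact_force: [-0.2, -0.4, 0.4]
grip_width: 0.0001
grasp_force: 0.0
```

Emit:
carry_out --delta_pos '[[0,0,-0.3],[0,0,-0.3],[0,0,-0.3]]' --angular '[[0,0,0],[0,0,0],[0,0,0]]' --claw '[1,1,1]'

```text
time: 5.85
tool_pos: [0.4731, -0.2228, 0.1439]
ee_rot: [-0.0, 0.619, 0.785, -0.0]
contact_force: [-0.0, 0.3, -1.0]
grip_width: 0.0001
grasp_force: 0.0
```

Emit:
carry_out --delta_pos '[[0,0,-0.2],[0,0,-0.2],[0,0,-0.2]]' --angular '[[0,0,0],[0,0,0],[0,0,0]]' --claw '[1,1,1]'

```text
time: 6.15
tool_pos: [0.4731, -0.2228, 0.1419]
ee_rot: [-0.0, 0.619, 0.785, -0.0]
contact_force: [0.0, 0.5, -0.7]
grip_width: -0.0002
grasp_force: 0.0
```

```bash
python3 - <<'E'
from h import *
s=sense();print(s["tool_pos"],s["time"],s["contact_force"])
S=cam("scene")
print(blobs(S,(45,100,40),(85,255,255)),proj(S,s["tool_pos"]))
b=cv2.resize(S["frame"][245:295,180:240],None,fx=8,fy=8,interpolation=cv2.INTER_CUBIC)
cv2.imwrite("pics/s7.png",(255*(b/255.)**.5).astype(np.uint8))
E
```

```text
[ 0.47314887 -0.22281732  0.1419385 ] 6.15 [ 0.04811098  0.46519261 -0.71957598]
[(np.int32(56), np.int32(203), np.int32(273), np.int32(10), np.int32(9), np.float64(208.0), np.float64(277.3)), (np.int32(403), np.int32(220), np.int32(286), np.int32(27), np.int32(45), np.float64(233.2), np.float64(308.5))] (np.float64(208.85436748572704), np.float64(281.64897780992584))
```

Emit:
carry_out --delta_pos '[[0,0,-0.2],[0,0,-0.2],[0,0,-0.2]]' --angular '[[0,0,0],[0,0,0],[0,0,0]]' --claw '[1,1,1]'

```text
time: 6.5
tool_pos: [0.4731, -0.2228, 0.1399]
ee_rot: [-0.0, 0.619, 0.785, -0.0]
contact_force: [-0.7, -1.0, -0.4]
grip_width: 0.0
grasp_force: 0.0
```

Emit:
carry_out --delta_pos '[[0,0,-0.2],[0,0,-0.2],[0,0,-0.2]]' --angular '[[0,0,0],[0,0,0],[0,0,0]]' --claw '[1,1,1]'

```text
time: 6.8
tool_pos: [0.4731, -0.2228, 0.1379]
ee_rot: [-0.0, 0.619, 0.785, -0.0]
contact_force: [0.1, -0.5, -0.2]
grip_width: 0.0001
grasp_force: 0.0
```

```bash
python3 - <<'E'
from h import *
s=sense();print(s["tool_pos"],s["time"],s["contact_force"])
S=cam("scene")
print(blobs(S,(45,100,40),(85,255,255)),proj(S,s["tool_pos"]))
b=cv2.resize(S["frame"][245:295,180:240],None,fx=8,fy=8,interpolation=cv2.INTER_CUBIC)
cv2.imwrite("pics/s8.png",(255*(b/255.)**.5).astype(np.uint8))
E
```

```text
[ 0.47314187 -0.22280102  0.13792015] 6.8 [ 0.12149851 -0.48039727 -0.20657318]
[(np.int32(47), np.int32(203), np.int32(273), np.int32(10), np.int32(9), np.float64(208.3), np.float64(277.7)), (np.int32(403), np.int32(220), np.int32(286), np.int32(27), np.int32(45), np.float64(233.2), np.float64(308.5))] (np.float64(209.17544695998012), np.float64(282.6201375885561))
```

View pics/s8.png

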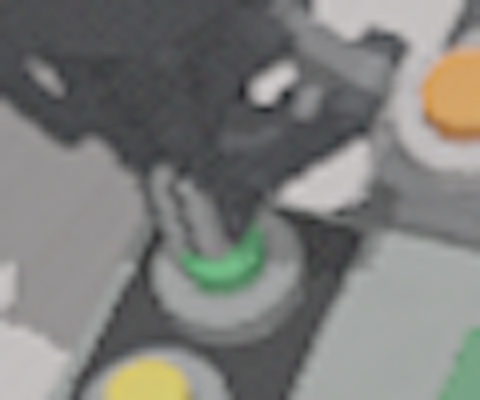

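The finger now covers the back of the green key, with the tip near (207,276). It's about to touch.

Emit:
carry_out --delta_pos '[[0,0,-0.2],[0,0,-0.2],[0,0,-0.2]]' --angular '[[0,0,0],[0,0,0],[0,0,0]]' --claw '[1,1,1]'

```text
time: 7.15
tool_pos: [0.4732, -0.2228, 0.1359]
ee_rot: [-0.0, 0.619, 0.785, -0.0]
contact_force: [0.4, -0.8, 0.1]
grip_width: 0.0
grasp_force: 0.0
```

Emit:
carry_out --delta_pos '[[0,0,-0.2],[0,0,-0.2],[0,0,-0.2]]' --angular '[[0,0,0],[0,0,0],[0,0,0]]' --claw '[1,1,1]'

```text
time: 7.45
tool_pos: [0.4732, -0.2228, 0.1339]
ee_rot: [-0.0, 0.619, 0.785, -0.0]
contact_force: [0.5, -0.5, -1.4]
grip_width: 0.0001
grasp_force: 0.0
```

Emit:
carry_out --delta_pos '[[0,0,-0.2],[0,0,-0.2],[0,0,-0.2]]' --angular '[[0,0,0],[0,0,0],[0,0,0]]' --claw '[1,1,1]'

```text
time: 7.75
tool_pos: [0.4733, -0.2229, 0.1322]
ee_rot: [0.0, 0.619, 0.785, 0.0]
contact_force: [0.2, -0.0, 2.7]
grip_width: 0.0001
grasp_force: 0.9
```

```bash
cat > st.py <<'E'
from h import *
import sys
s=sense();S=cam("scene");F=[s["contact_force"][2]]
for i in range(3): F.append(sense()["contact_force"][2]); 
print(s["tool_pos"].round(4),s["time"],np.round(F,2),s["joint_efforts"].round(3))
for k,lo,hi in(("g",(45,100,40),(85,255,255)),("y",(22,120,60),(35,255,255)),("o",(6,150,100),(18,255,255)),("b",(95,120,40),(130,255,255))):
    print(k,[tuple(int(q) for q in b) for b in blobs(S,lo,hi) if 170<b[5]<260 and 245<b[6]<330])
E
python3 st.py
```

```text
[ 0.4733 -0.2229  0.1322] 7.75 [2.67 1.52 1.52 1.52] [ 2.0000e-03 -3.9095e+01  2.3783e+01 -1.3900e-01  0.0000e+00 -1.0000e-03]
g [(31, 203, 275, 10, 7, 208, 278), (402, 221, 286, 26, 45, 233, 308)]
y [(95, 193, 290, 11, 11, 198, 295)]
o [(96, 233, 251, 11, 11, 238, 256)]
b [(99, 183, 310, 11, 11, 187, 315)]
```

Contact at reported z≈0.133. Pressing about 5 mm.

Emit:
carry_out --delta_pos '[[0,0,-0.2],[0,0,-0.4],[0,0,-0.4],[0,0,-0.4]]' --angular '[[0,0,0],[0,0,0],[0,0,0],[0,0,0]]' --claw '[1,1,1,1]'

```text
time: 8.2
tool_pos: [0.4733, -0.2229, 0.1282]
ee_rot: [0.0, 0.619, 0.785, 0.0]
contact_force: [-1.1, 0.4, 3.6]
grip_width: 0.0001
grasp_force: 1.8
```

```bash
python3 st.py
```

```text
[ 0.4733 -0.2229  0.1282] 8.2 [3.6  3.33 3.33 3.33] [ 3.0000e-03 -3.8192e+01  2.3183e+01 -2.7000e-01  2.0000e-03 -1.0000e-03]
g [(20, 204, 276, 9, 6, 208, 279), (403, 221, 286, 26, 45, 233, 308)]
y [(95, 193, 290, 11, 11, 198, 295)]
o [(96, 233, 251, 11, 11, 238, 256)]
b [(99, 183, 310, 11, 11, 187, 315)]
```

Emit:
carry_out --delta_pos '[[0,0,-0.1],[0,0,-0.1],[0,0,-0.1]]' --angular '[[0,0,0],[0,0,0],[0,0,0]]' --claw '[1,1,1]'

```text
time: 8.55
tool_pos: [0.4733, -0.2229, 0.1277]
ee_rot: [0.0, 0.619, 0.785, 0.0]
contact_force: [-0.9, 0.4, 7.3]
grip_width: 0.0001
grasp_force: 3.4
```

```bash
python3 st.py
```

```text
[ 0.4733 -0.2229  0.1277] 8.55 [7.31 7.15 7.15 7.15] [-2.0000e-03 -3.6660e+01  2.2662e+01 -7.1700e-01 -1.0000e-03 -1.0000e-03]
g [(20, 204, 276, 9, 6, 208, 279), (402, 221, 286, 26, 45, 233, 308)]
y [(96, 193, 290, 11, 11, 198, 295)]
o [(96, 233, 251, 11, 11, 238, 256)]
b [(99, 183, 310, 11, 11, 187, 315)]
```

Green is fully down: it bottomed at 7 N, so the real tip is about 34 mm above the reported TCP. Yellow next.

Emit:
carry_out --delta_pos '[[0,0,1.5],[0,0,2.5],[0.6,-2.3,2.5],[1.2,-4.6,2.5],[1.2,-4.6,2.5],[1.2,-4.6,1.2],[1.2,-4.6,0.6],[1.2,-4.6,0.3],[1.2,-4.6,0],[1.2,-4.6,0]]' --angular '[[0,0,0],[0,0,0],[0,0,0],[0,0,0],[0,0,0],[0,0,0],[0,0,0],[0,0,0],[0,0,0],[0,0,0]]' --claw '[1,1,1,1,1,1,1,1,1,1]'

```text
time: 9.6
tool_pos: [0.4847, -0.2684, 0.1279]
ee_rot: [-0.0, 0.619, 0.785, -0.0]
contact_force: [-1.4, -0.5, 4.0]
grip_width: 0.0001
grasp_force: 1.9
```

```bash
python3 st.py;python3 st.py
```

```text
[ 0.4847 -0.2684  0.1279] 9.6 [4.05 4.58 4.58 4.58] [ 4.3800e-01 -4.1107e+01  2.4413e+01 -1.0760e+00  2.3700e-01 -3.0000e-03]
g [(402, 220, 286, 27, 45, 233, 308)]
y [(15, 195, 295, 9, 6, 199, 298)]
o [(96, 233, 251, 11, 11, 238, 256)]
b [(99, 183, 310, 11, 11, 187, 315)]
[ 0.4846 -0.2684  0.1277] 9.65 [4.58 5.3  5.3  5.3 ] [ 4.0000e-01 -4.1061e+01  2.4415e+01 -1.1320e+00  2.3100e-01 -4.0000e-03]
g [(402, 221, 286, 26, 45, 233, 308)]
y [(15, 195, 295, 9, 6, 199, 298)]
o [(96, 233, 251, 11, 11, 238, 256)]
b [(99, 183, 310, 11, 11, 187, 315)]
```

Emit:
carry_out --delta_pos '[[0,0,1.5],[0,0,2.5],[0.6,-2.3,2.5],[1.1,-4.5,2.5],[1.1,-4.5,2.5],[1.1,-4.5,1.2],[1.1,-4.5,0.6],[1.1,-4.5,0.3],[1.1,-4.5,0],[1.1,-4.5,0]]' --angular '[[0,0,0],[0,0,0],[0,0,0],[0,0,0],[0,0,0],[0,0,0],[0,0,0],[0,0,0],[0,0,0],[0,0,0]]' --claw '[1,1,1,1,1,1,1,1,1,1]'

```text
time: 10.7
tool_pos: [0.496, -0.3133, 0.128]
ee_rot: [0.0, 0.619, 0.785, 0.0]
contact_force: [-2.1, 1.5, 3.4]
grip_width: -0.0004
grasp_force: 1.9
```

```bash
python3 st.py;python3 st.py
```

```text
[ 0.496  -0.3133  0.128 ] 10.7 [3.38 4.44 4.44 4.44] [ 1.3300e-01 -4.4046e+01  2.4428e+01 -9.6400e-01  6.4000e-02 -3.0000e-03]
g [(84, 203, 271, 10, 11, 207, 276), (403, 220, 286, 27, 45, 233, 308)]
y []
o [(96, 233, 251, 11, 11, 238, 256)]
b []
[ 0.496  -0.3133  0.1279] 10.75 [4.44 4.51 4.51 4.51] [ 5.2000e-02 -4.4136e+01  2.4536e+01 -9.9400e-01  3.7000e-02 -4.0000e-03]
g [(84, 203, 271, 10, 11, 207, 276), (401, 221, 286, 26, 45, 233, 308)]
y []
o [(96, 233, 251, 11, 11, 238, 256)]
b []
```

Blue is pressed (4.4 N, fully down). Now over to the lock, stopping just above it.

Emit:
carry_out --delta_pos '[[0,0,2],[0,0,4],[0.2,4,4],[0.4,8,4],[0.6,12,4],[0.8,15.8,4],[0.8,15.8,3],[0.8,15.8,2],[0.8,15.8,1.6],[0.8,15.8,1.6]]' --angular '[[0,0,0],[0,0,0],[0,0,0],[0,0,0],[0,0,0],[0,0,0],[0,0,0],[0,0,0],[0,0,0],[0,0,0]]' --claw '[1,1,1,1,1,1,1,1,1,1]'

```text
time: 11.8
tool_pos: [0.5033, -0.1567, 0.1416]
ee_rot: [-0.001, 0.62, 0.785, -0.001]
contact_force: [0.1, -0.3, 0.4]
grip_width: -0.0002
grasp_force: 0.0
```

```bash
python3 st.py;python3 st.py
```

```text
[ 0.5033 -0.1567  0.1416] 11.8 [0.42 0.81 0.81 0.81] [ 3.3700e-01 -4.0458e+01  2.4401e+01 -1.1000e-01  1.4000e-02 -2.0000e-03]
g [(84, 203, 271, 10, 11, 207, 276), (401, 221, 286, 26, 45, 233, 308)]
y [(95, 193, 290, 11, 11, 198, 295)]
o [(43, 233, 254, 11, 8, 238, 258)]
b [(99, 183, 310, 11, 11, 187, 315)]
[ 0.5037 -0.1568  0.1423] 11.85 [0.81 0.55 0.55 0.55] [ 2.2700e-01 -4.0169e+01  2.4215e+01 -1.7000e-02  1.0000e-02 -2.0000e-03]
g [(84, 203, 271, 10, 11, 207, 276), (402, 221, 286, 26, 45, 233, 308)]
y [(95, 193, 290, 11, 11, 198, 295)]
o [(43, 233, 254, 11, 8, 238, 258)]
b [(99, 183, 310, 11, 11, 187, 315)]
```

Emit:
carry_out --delta_pos '[[0,0.1,-0.3],[0,0.1,-0.6],[0,0.1,-0.8],[0,0.1,-0.95],[0,0.1,-1.0],[0,0.1,-1.0]]' --angular '[[0,0,0],[0,0,0],[0,0,0],[0,0,0],[0,0,0],[0,0,0]]' --claw '[1,1,1,1,1,1]'

```text
time: 12.5
tool_pos: [0.5046, -0.1555, 0.1335]
ee_rot: [0.001, 0.619, 0.785, -0.0]
contact_force: [-0.3, -2.6, 3.2]
grip_width: -0.0002
grasp_force: 2.2
```

```bash
python3 st.py; python3 - <<'E'
from h import *
for n in("top","scene"):
    c=cam(n); print([tuple(int(q) for q in b) for b in blobs(c,(6,120,90),(20,255,255),4) if (230<b[5]<300 and 240<b[6]<275) or (330<b[5]<400 and 185<b[6]<215)])
E
```

```text
[ 0.5046 -0.1555  0.1335] 12.5 [3.2  3.82 3.82 3.82] [ 1.4860e+00 -3.8096e+01  2.2365e+01  2.5300e-01  8.5600e-01 -3.0000e-03]
g [(84, 203, 271, 10, 11, 207, 276), (401, 221, 286, 26, 45, 233, 308)]
y [(95, 193, 290, 11, 11, 198, 295)]
o [(19, 233, 257, 11, 5, 238, 259)]
b [(99, 183, 310, 11, 11, 187, 315)]
[(160, 225, 257, 42, 9, 247, 260)]
[(7, 273, 251, 5, 3, 275, 252), (25, 233, 256, 11, 7, 239, 259)]
```

The pointer moved from expected (275,259) to (275,252) in the scene view, so the nozzle has sprung free to about 20 mm. Next: lift, open and go over the handle.

Emit:
carry_out --delta_pos '[[0,0,3],[0,0,6],[0,0,8],[-0.9,4,8],[-1.8,8,8],[-2.8,11.7,8],[-2.8,11.7,8],[-2.8,11.7,6],[-2.8,11.7,5],[-2.8,11.7,5]]' --angular '[[0,0,0],[0,0,0],[0,0,0],[0,0,0],[0,0,0],[0,0,0],[0,0,0],[0,0,0],[0,0,0],[0,0,0]]' --claw '[1,1,1,0,-0.3,-0.3,-0.3,-0.3,-0.3,-0.3]'

```text
time: 13.65
tool_pos: [0.4744, -0.0378, 0.1808]
ee_rot: [-0.002, 0.619, 0.785, -0.001]
contact_force: [-0.0, -0.3, 0.7]
grip_width: 0.0555
grasp_force: 0.0
```

```bash
python3 st.py; python3 - <<'E'
from h import *
d=np.load("ex.npz");th=float(d["th"]);t=d["t"];R=np.array([[np.cos(th),-np.sin(th)],[np.sin(th),np.cos(th)]])
S=cam("scene");T=cam("top")
for e in(0,.01,.02,.03,.09):print(e,[np.round(proj(c,np.array([*(R@[.065,.05+e]+t),.115])),1) for c in(S,T)])
for c in(S,T):print([tuple(float(q) for q in b) for b in blobs(c,(5,100,80),(20,255,255),3)if (260<b[5]<300 and 220<b[6]<265) or (330<b[5]<375 and 190<b[6]<210)])
s=sense();print("local",R.T@(s["tool_pos"][:2]-t))
b=cv2.resize(S["frame"][170:300,190:330],None,fx=5,fy=4.6,interpolation=cv2.INTER_CUBIC)
cv2.imwrite("pics/s9.png",cv2.resize((255*(b/255.)**.6).astype(np.uint8),(700,590)))
E
```

```text
[ 0.4744 -0.0378  0.1808] 13.65 [0.67 0.16 0.16 0.16] [ 2.2300e-01 -3.5203e+01  2.4905e+01 -2.6500e-01  1.7000e-02 -3.0000e-03]
g [(84, 203, 271, 10, 11, 207, 276), (402, 221, 286, 26, 45, 233, 308)]
y [(95, 193, 290, 11, 11, 198, 295)]
o [(96, 233, 251, 11, 11, 238, 256)]
b [(99, 183, 310, 11, 11, 187, 315)]
0 [array([274.8, 259.3]), array([365.3, 196.7])]
0.01 [array([276.1, 255.8]), array([362.4, 197.4])]
0.02 [array([277.5, 252.4]), array([359.5, 198.2])]
0.03 [array([278.8, 249. ]), array([356.5, 199. ])]
0.09 [array([286.4, 229.5]), array([338.9, 203.6])]
[(9.0, 272.0, 251.0, 6.0, 3.0, 274.6, 251.8)]
[(2445.0, 243.0, 197.0, 67.0, 54.0, 276.1, 223.5)]
local [0.00032503 0.12061117]
```

View pics/s9.png

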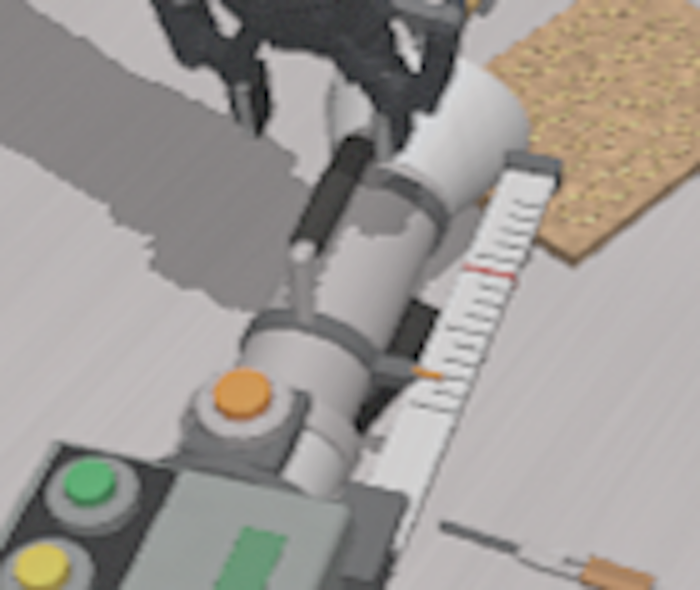

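The open fingers stand either side of the bar's line, still above it, and the pointer is two lines past zero (20 mm). I'll descend and grip.

Emit:
carry_out --delta_pos '[[0,0,-1.5],[0,0,-3],[0,0,-4.2],[0,0,-5],[0,0,-5]]' --angular '[[0,0,0],[0,0,0],[0,0,0],[0,0,0],[0,0,0]]' --claw '[-0.3,-0.3,-0.3,-0.3,-0.3]'

```text
time: 14.3
tool_pos: [0.4757, -0.038, 0.1324]
ee_rot: [-0.001, 0.62, 0.785, -0.0]
contact_force: [-1.0, 0.8, 0.3]
grip_width: 0.0554
grasp_force: 0.0
```

Emit:
carry_out --delta_pos '[[0,0,0],[0,0,0],[0,0,0],[0,0,0],[0,0,0],[0,0,0]]' --angular '[[0,0,0],[0,0,0],[0,0,0],[0,0,0],[0,0,0],[0,0,0]]' --claw '[0.3,1,1,1,1,1]'

```text
time: 14.9
tool_pos: [0.4769, -0.038, 0.134]
ee_rot: [0.001, 0.619, 0.785, 0.0]
contact_force: [-1.1, -0.3, 5.3]
grip_width: 0.016
grasp_force: 58.7
```

```bash
cat > pt.py <<'E'
from h import *
d=np.load("ex.npz");th=float(d["th"]);t=d["t"];R=np.array([[np.cos(th),-np.sin(th)],[np.sin(th),np.cos(th)]])
S=cam("scene");s=sense()
print("local",(R.T@(s["tool_pos"][:2]-t)).round(4),s["tool_pos"][2],s["contact_force"].round(1),s["grip_width"],s["grasp_force"],s["time"])
# orange pointer pixels and red mark, cast to z=.115, in the extractor frame
hsv=cv2.cvtColor(S["frame"],cv2.COLOR_BGR2HSV)
for n,lo,hi in(("ptr",(5,100,80),(22,255,255)),("red",(0,90,60),(4,255,255)),("red2",(174,90,60),(180,255,255))):
    m=cv2.inRange(hsv,lo,hi);v,u=np.nonzero(m)
    P=[(R.T@(onz(S,a,b,.115)[:2]-t)) for a,b in zip(u,v)]
    P=np.array([p for p in P if .045<p[0]<.08 and .0<p[1]<.2])
    if len(P):print(n,len(P),(P.mean(0)*1e3).round(1))
E
python3 pt.py
```

```text
local [0.0009 0.1208] 0.13399573251342892 [-0.4 -0.5  5.7] 0.015734913056976323 58.74548614025116 14.95
ptr 11 [ 56.7 103.4]
red 12 [ 68.7 141. ]
```

```bash
python3 - <<'E'
from h import *
S=cam("scene");T=cam("top")
b=cv2.resize(S["frame"][180:270,210:310],None,fx=5,fy=5,interpolation=cv2.INTER_CUBIC)
a=cv2.resize(T["frame"][175:265,320:380],None,fx=5,fy=5,interpolation=cv2.INTER_CUBIC)
cv2.imwrite("pics/s10.png",(255*(np.hstack([b,a])/255.)**.5).astype(np.uint8))
E
```

```text
(no output)
```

View pics/s10.png

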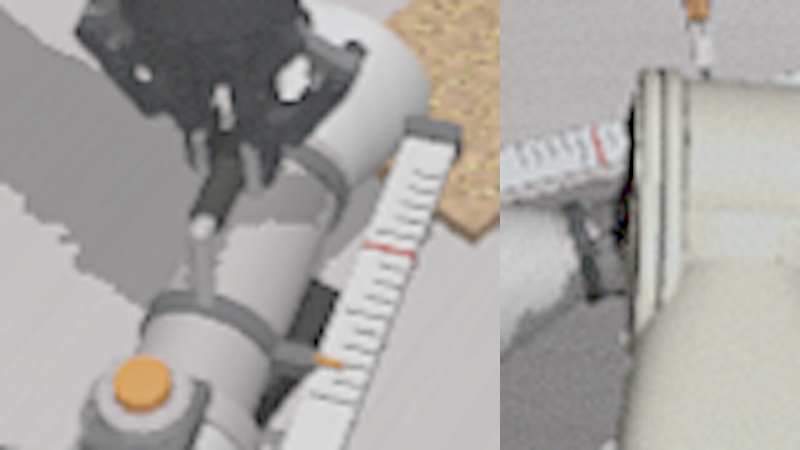

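```bash
python3 - <<'E'
from h import *
d=np.load("ex.npz");th=float(d["th"]);t=d["t"];R=np.array([[np.cos(th),-np.sin(th)],[np.sin(th),np.cos(th)]])
S=cam("scene")
for x in(-.015,0,.015):
  for y in (.11,.12):
    print(x,y,[np.round((np.array(proj(S,np.array([*(R@[x,y]+t),z])))-[210,180])*5) .tolist() for z in(.165,.175,.185,.195)])
E
```

```text
-0.015 0.11 [[195.0, 195.0], [193.0, 181.0], [191.0, 167.0], [189.0, 153.0]]
-0.015 0.12 [[203.0, 179.0], [201.0, 165.0], [198.0, 151.0], [196.0, 137.0]]
0 0.11 [[226.0, 201.0], [224.0, 188.0], [222.0, 174.0], [220.0, 160.0]]
0 0.12 [[233.0, 185.0], [231.0, 172.0], [229.0, 158.0], [227.0, 144.0]]
0.015 0.11 [[256.0, 208.0], [254.0, 195.0], [253.0, 181.0], [251.0, 167.0]]
0.015 0.12 [[263.0, 192.0], [262.0, 178.0], [260.0, 165.0], [258.0, 151.0]]
```

The picture shows the fingers either side of the bar's middle, with the tips near the bar's underside: (200,178) and (258,190) in the crop. I'll regrip about 6 mm lower for a fuller hold.

Emit:
carry_out --delta_pos '[[0,0,0],[0,0,0],[0,0,-0.3],[0,0,-0.6],[0,0,-0.6],[0,0,-0.6],[0,0,-0.6],[0,0,-0.6],[0,0,-0.6],[0,0,-0.6]]' --angular '[[0,0,0],[0,0,0],[0,0,0],[0,0,0],[0,0,0],[0,0,0],[0,0,0],[0,0,0],[0,0,0],[0,0,0]]' --claw '[0,0,0,0,0,1,1,1,1,1]'

```text
time: 16.1
tool_pos: [0.4768, -0.0377, 0.1271]
ee_rot: [0.0, 0.619, 0.785, 0.0]
contact_force: [1.8, 1.6, -1.0]
grip_width: 0.016
grasp_force: 58.4
```

```bash
python3 pt.py
```

```text
local [0.0008 0.121 ] 0.1271371671460207 [ 4.1  0.6 -1.2] 0.016342084789280235 58.44909846782684 16.15
ptr 13 [56.4 98.4]
red 12 [ 68.7 141. ]
```

Emit:
carry_out --delta_pos '[[-0.1,0.4,0],[-0.25,1.1,0],[-0.45,1.9,0],[-0.65,2.75,0],[-0.85,3.6,0],[-1.05,4.45,0],[-1.25,5.3,0],[-1.45,6.0,0],[-1.55,6.5,0],[-1.55,6.5,0]]' --angular '[[0,0,0],[0,0,0],[0,0,0],[0,0,0],[0,0,0],[0,0,0],[0,0,0],[0,0,0],[0,0,0],[0,0,0]]' --claw '[1,1,1,1,1,1,1,1,1,1]'

```text
time: 17.15
tool_pos: [0.4615, 0.0273, 0.1272]
ee_rot: [0.001, 0.619, 0.785, -0.0]
contact_force: [6.7, -3.1, -4.2]
grip_width: 0.0165
grasp_force: 58.6
```

```bash
cat >> pt.py <<'E'
m=cv2.inRange(hsv,(4,90,60),(24,255,255));n,l,st,ce=cv2.connectedComponentsWithStats(m)
for i in range(1,n):
    p=R.T@(onz(S,*ce[i],.115)[:2]-t)
    if 0.03<p[0]<.09 and .03<p[1]<.2: print("comp",st[i].tolist(),(p*1e3).round(1))
E
python3 pt.py
```

```text
local [0.001  0.1875] 0.12716002910623908 [ 6.5 -3.6 -4.1] 0.016396812375191368 58.61956536769867 17.2
ptr 21 [ 54.2 165. ]
red 6 [ 71.8 141.3]
red2 1 [ 79.6 139.2]
comp [281, 229, 7, 3, 13] [ 59.9 138.2]
```

```bash
cat > pr.py <<'E'
from h import *
d=np.load("ex.npz");th=float(d["th"]);t=d["t"];R=np.array([[np.cos(th),-np.sin(th)],[np.sin(th),np.cos(th)]])
S=cam("scene");f=S["frame"].astype(np.float32)
print("parked20 ptr",(R.T@(onz(S,274.6,251.8,.115)[:2]-t)*1e3).round(1))
ys=np.arange(.124,.154,.0015)
for xs in((.054,.056,.058),(.060,.062),(.070,.072,.074,.076)):
    P=np.array([[proj(S,np.array([*(R@[x,y]+t),.115])) for x in xs] for y in ys],np.float32)
    v=cv2.remap(f,P[...,0],P[...,1],cv2.INTER_LINEAR).mean(1)
    red=v[:,2]-v[:,0]; w=np.clip(red-15,0,None)
    print(xs,"R-B",red.astype(int).tolist(),"R-G",(v[:,2]-v[:,1]).astype(int).tolist(),"peak",(1e3*(w*ys).sum()/max(w.sum(),1)).round(2))
E
python3 pr.py
```

```text
parked20 ptr [58.  69.8]
(0.054, 0.056, 0.058) R-B [0, 0, 0, 0, -1, 2, 14, 49, 88, 100, 102, 77, 45, 24, 8, 1, 0, -1, 0, 0] R-G [0, 0, 0, 0, 0, 3, 10, 29, 48, 58, 65, 57, 41, 25, 10, 3, 1, 0, 0, 0] peak 138.27
(0.06, 0.062) R-B [2, 2, 2, 1, 0, 4, 19, 43, 90, 129, 130, 125, 79, 28, 10, 2, 0, 1, 1, 1] R-G [2, 2, 2, 2, 1, 3, 14, 29, 50, 70, 87, 99, 67, 28, 11, 2, 0, 0, 0, 1] peak 138.74
(0.07, 0.072, 0.074, 0.076) R-B [0, 0, 0, 0, 0, 0, 0, 0, 0, 10, 40, 68, 57, 27, 8, 1, 0, 0, 0, 0] R-G [0, 0, 0, 0, 0, 0, -1, -1, 0, 10, 39, 67, 55, 26, 8, 1, 0, 0, 0, 1] peak 140.96
```

The red line measures y=141.0 and the pointer 137.5, so about 3.4 mm is left. The arm's own travel (20 + 66.5 = 86.5 mm) agrees.

Emit:
carry_out --delta_pos '[[-0.04,0.17,0],[-0.08,0.34,0],[-0.08,0.34,0],[-0.08,0.34,0],[-0.08,0.34,0]]' --angular '[[0,0,0],[0,0,0],[0,0,0],[0,0,0],[0,0,0]]' --claw '[1,1,1,1,1]'

```text
time: 17.75
tool_pos: [0.4608, 0.03, 0.1271]
ee_rot: [0.002, 0.619, 0.785, -0.0]
contact_force: [5.2, -3.7, -3.5]
grip_width: 0.0163
grasp_force: 58.6
```

```bash
sed -i 's/^    print(xs.*/    g=np.clip(v[:,1]-v[:,0]-3,0,None); print(xs,"red",(1e3*(w*ys).sum()\/max(w.sum(),1)).round(2),"ptr G-B",g.astype(int).tolist(),(1e3*(g*ys).sum()\/max(g.sum(),1)).round(2))/' pr.py; python3 pr.py; python3 pt.py|head -1
```

```text
parked20 ptr [58.  69.8]
(0.054, 0.056, 0.058) red 140.41 ptr G-B [0, 0, 0, 0, 0, 0, 0, 0, 0, 12, 31, 36, 27, 11, 0, 0, 0, 0, 0, 0] 140.41
(0.06, 0.062) red 140.39 ptr G-B [0, 0, 0, 0, 0, 0, 0, 0, 0, 9, 34, 53, 30, 3, 0, 0, 0, 0, 0, 0] 140.29
(0.07, 0.072, 0.074, 0.076) red 140.94 ptr G-B [0, 0, 0, 0, 0, 0, 0, 0, 0, 0, 0, 0, 0, 0, 0, 0, 0, 0, 0, 0] 0.0
local [0.001  0.1906] 0.1271456361384231 [ 6.3 -3.5 -2.9] 0.01626054054273682 58.614293932914734 17.85
```

Emit:
carry_out --delta_pos '[[-0.02,0.08,0],[-0.02,0.08,0],[-0.02,0.08,0],[-0.02,0.08,0],[-0.02,0.08,0]]' --angular '[[0,0,0],[0,0,0],[0,0,0],[0,0,0],[0,0,0]]' --claw '[1,1,1,1,1]'

```text
time: 18.35
tool_pos: [0.4606, 0.0307, 0.1272]
ee_rot: [0.002, 0.619, 0.785, -0.0]
contact_force: [6.1, -5.1, -3.6]
grip_width: 0.016
grasp_force: 58.6
```

```bash
python3 pr.py; python3 pt.py|head -1
```

```text
parked20 ptr [58.  69.8]
(0.054, 0.056, 0.058) red 141.1 ptr G-B [0, 0, 0, 0, 0, 0, 0, 0, 0, 8, 21, 34, 38, 21, 3, 0, 0, 0, 0, 0] 141.15
(0.06, 0.062) red 140.56 ptr G-B [0, 0, 0, 0, 0, 0, 0, 0, 0, 7, 30, 51, 35, 11, 1, 0, 0, 0, 0, 0] 140.67
(0.07, 0.072, 0.074, 0.076) red 140.97 ptr G-B [0, 0, 0, 0, 0, 0, 0, 0, 0, 0, 0, 0, 0, 0, 0, 0, 0, 0, 0, 0] 0.0
local [0.001  0.1913] 0.1271426575076132 [ 6.3 -3.8 -3.4] 0.016226438151864964 58.613083362579346 18.45
```

The pointer (140.9) and the red line (141.0) now agree, and the grip is steady at 58.6 N. Handing in.

```bash
python3 -c "
from workcell import job_done
print(job_done())"
```

```text
the job is handed in; nothing more can be done
None
```

I pressed green, yellow, blue and then the lock; the nozzle is drawn out with its pointer within about 0.5 mm of the red 90 mm mark, and the job was handed in with the handle still gripped.

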